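Run a set of blue capsules from the capsule dispenser into the kidney dish

TASK

Stand the steel kidney dish under the chute of the capsule dispenser, lengthwise across the chute, and let go of it. Then slide the dispenser's gate by its black knob, all the way to the side that empties the blue-lidded canister, so that all four blue capsules run into the dish, and slide the gate back to its middle so that both canisters are shut. The orange capsules must stay in their canister; leave the dish standing under the chute with the blue ones in it, and do not disturb the cartons.

Things in the scene. Friction and masses are not known exactly. Their poses are not given: they have to be found in the camera images.
- dish_center (a point): Centre of the loose stainless kidney dish, half-way up it (14.5 mm above its underside): 162 mm long (own y), 75 mm wide (own x), 29 mm high, about 140 g, open at the top (z), flat 4 mm floor, thin walls that lean outward; the -x side bulges, the +x side is nearly straight. It starts on the trolley top to the right of the dispenser. Pinch it by a wall from above.
- dish_rim (a point): Place to pinch the dish: the middle of its bulging side wall (the -x side), 24 mm above the dish's underside and 5 mm below the rim, 34.5 mm from dish_center. Axes of the dish: one finger goes inside, one outside, closing along x. The wall is about 5 mm thick there and leans outward at the top; the inner floor is 20 mm below this point.
- dispenser: The white capsule dispenser, fixed to the trolley top: a stand with a steel chute at its front and, on its deck, two clear canisters side by side over a slide gate. Origin on the trolley top; x axis from its front to its back, y to the left as seen from the front (the robot's side), z up. Foot from x = -28 to +54 mm, gate guides to y = +-99 mm (142 to 160 mm up), lids to 215 mm up.
- dish_spot (a point): Where dish_center belongs when the dish stands under the chute, in front of the dispenser; axes of the dispenser. The dish's long side belongs along this y. The chute's lower edge is 84 mm wide, 22 mm behind this spot (+x), its underside 37 mm above the trolley top, so that it reaches over the dish's back wall. The capsules leave it toward -x and fly some 20 to 40 mm.
- gate (a joint): Position in m of the dispenser's slide gate along the dispenser's y: 0 is the middle, both canisters shut (they stay shut within 6 mm of it); end stops at -0.046 and +0.046. Moved to the right (negative, -y) it uncovers the canister at the left (+y), moved to the left (positive) the one at the right; wholly only at the stop. Friction about 2 N; stays where left; starts a few mm off.
- gate_knob (a point): Point to grip on the gate's black upright knob, in front of the canisters and above the chute: round, 17 to 20 mm in diameter, 46 mm tall; this point lies 19 mm below its top and 182 mm above the trolley top. Axes of the dispenser; it moves with the gate. The canisters' deck begins 34 mm behind it (+x); along y there is free room beside it.
- chamber_blue (a point): Middle of the clear canister with the blue lid, which holds four capsules with blue ends over the gate; 42 mm wide, 52 mm high. It stands on the dispenser left (+y) or right (-y) of the other canister, 43 mm apart; the capsules in it fall down the chute when the gate uncovers it. The canister is fixed.
- chamber_orange (a point): The same for the fixed canister with the orange lid and four capsules with orange ends, which must stay in.
- blue_capsule_1: One of the four mixing capsules with a blue end: a white cylinder 15 mm in diameter and 34 mm long along its own y, 12 g; origin at its centre. Starts in the blue canister.
- blue_capsule_2: One of the four mixing capsules with a blue end: a white cylinder 15 mm in diameter and 34 mm long along its own y, 12 g; origin at its centre. Starts in the blue canister.
- blue_capsule_3: One of the four mixing capsules with a blue end: a white cylinder 15 mm in diameter and 34 mm long along its own y, 12 g; origin at its centre. Starts in the blue canister.
- blue_capsule_4: One of the four mixing capsules with a blue end: a white cylinder 15 mm in diameter and 34 mm long along its own y, 12 g; origin at its centre. Starts in the blue canister.
- orange_capsule_1: One of the four mixing capsules with an orange end, of the same size; origin at its centre. Starts in the orange canister.
- orange_capsule_2: One of the four mixing capsules with an orange end, of the same size; origin at its centre. Starts in the orange canister.
- orange_capsule_3: One of the four mixing capsules with an orange end, of the same size; origin at its centre. Starts in the orange canister.
- orange_capsule_4: One of the four mixing capsules with an orange end, of the same size; origin at its centre. Starts in the orange canister.
- gauze_packet: Loose flat carton, 86 x 85 x 19 mm, a bystander at the left; origin under its centre.
- suture_box: Loose small carton, 78 x 29 x 59 mm, a bystander at the back, behind the dispenser; origin under its centre.

How it is judged (in metres and radians):
On the way, in this order (a step that is already met when the one before it is completed fails the run):
1. the kidney dish stands upright under the chute (its centre within 50 mm of the dish spot), let go, while the gate is still shut (horizontal distance between dish_center and dish_spot below 0.05 m and angle between dish_center's own z axis and vertical below 0.1 rad and height (world z) of dish_center between 0.01 and 0.019 m and contact force between the fingers and kidney_dish below 0.05 N and value of joint gate between -0.006 and 0.006 m), for 0.2 s.
2. the gate is slid open (30 mm or more from its middle) ((value of joint gate above 0.03 m or value of joint gate below -0.03 m)), for 0.1 s.
At the end, for the whole second after the job is handed in: All four blue capsules lie in the kidney dish, which stands flat on the trolley top under the chute (its centre within 50 mm of the dish spot, tilt under 0.1 rad), at rest; the gate is back within 6 mm of its middle; all four orange capsules are still in their canister (x of blue_capsule_1 in the frame of dish_center between -0.036 and 0.036 m and y of blue_capsule_1 in the frame of dish_center between -0.078 and 0.078 m and z of blue_capsule_1 in the frame of dish_center between -0.0125 and 0.022 m and x of blue_capsule_2 in the frame of dish_center between -0.036 and 0.036 m and y of blue_capsule_2 in the frame of dish_center between -0.078 and 0.078 m and z of blue_capsule_2 in the frame of dish_center between -0.0125 and 0.022 m and x of blue_capsule_3 in the frame of dish_center between -0.036 and 0.036 m and y of blue_capsule_3 in the frame of dish_center between -0.078 and 0.078 m and z of blue_capsule_3 in the frame of dish_center between -0.0125 and 0.022 m and x of blue_capsule_4 in the frame of dish_center between -0.036 and 0.036 m and y of blue_capsule_4 in the frame of dish_center between -0.078 and 0.078 m and z of blue_capsule_4 in the frame of dish_center between -0.0125 and 0.022 m and distance between each of orange_capsule_1, orange_capsule_2, orange_capsule_3, orange_capsule_4 and chamber_orange below 0.035 m and value of joint gate between -0.006 and 0.006 m and angle between dish_center's own z axis and vertical below 0.1 rad and height (world z) of dish_center between 0.01 and 0.019 m and horizontal distance between dish_center and dish_spot below 0.05 m and linear speed of kidney_dish below 0.02 m/s and linear speed of each of blue_capsule_1, blue_capsule_2, blue_capsule_3, blue_capsule_4 below 0.03 m/s); the robot touches nothing.
It fails at once if an orange capsule leaves its canister (distance between any of orange_capsule_1, orange_capsule_2, orange_capsule_3, orange_capsule_4 and chamber_orange above 0.05 m).
It fails at once if a carton standing by is moved more than 30 mm (distance of any of gauze_packet, suture_box from where it was at the start of the episode above 0.03 m).
It also fails if it takes over 58 s, if anything falls off the work surface, if the arm or the gripper's body presses on something with over 40 N, if the wrist force passes 120 N, or if a joint passes its speed limit or range.

ROBOT

A 6-joint arm with a two-finger parallel gripper is mounted at the origin on a cart in front of the work surface, level with it; the furniture and walls round the work are solid. World frame = base frame: x ahead of the robot, y to its left, z up, the work surface at z = 0. Lengths are in mm, angles in degrees, forces in N, time in s.
With the tool pointing down it reaches from about 350 to 850 mm from the base axis. Payload 8.1 kg.
Tool frame: the origin (TCP) lies at the very end of the fingers, on their centre line; the grasp point (between the pads) lies 19 mm behind it; z points along the fingers, y is the direction in which the jaws open and shut (so a half turn about z gives the same grasp; the last joint's range is limited). The gripper opens to 85 mm and grips with 20 to 120 N. Pads are 22 mm wide; open, the fingers measure 114 mm over their backs; the gripper's body (76 mm by 85 mm) begins 54 mm behind the grasp point. The pads swing forward as they close: fully open they stand 13 mm farther back than shut.
Start: joints at [69.248, 7.471, 85.268, -0, 87.261, -4.893], TCP at [163.945, 577.172, 231.292] pointing down, gripper open.
Joint ranges: [-169.43, 169.43], [-51.17, 129.36], [1.28, 143.12], [-76.62, 256.62], [0, 156.53], [-152.29, 152.29]. Speed limits (degrees/s): [136.94, 136.94, 159.86, 180, 180, 180].

INTERFACE

Orientations are given as [roll, pitch, yaw] about the fixed x, y, z axes, in that order (R = Rz(yaw) Ry(pitch) Rx(roll)).
In Python, from bench import sensors, viewer, job gives the robot as it stands.
- The arm moves only by the shell command python3 -m pendant 'ROWS' [FORCE]. ROWS is JSON, one flat list of numbers, 5 for each row, row after row: the shift along the world's x, y, z in mm, then the turn about the world's z in rad, then the finger opening in mm, from 0 to 85.4. In form: [x, y, z, twist, hand, x, y, z, twist, hand, ...]. A call has 1 to 12 rows; each row shifts and turns the pose as measured when the row begins; what a row does not reach is not made up. A row lasts 1/12 s, in which the tool goes at most 41.7 mm and 7.16 degrees, less where a joint would pass 70% of its speed; a pose out of reach is approached as far as the arm can. A call with a gripper value outside its range is refused whole. The fingers move at their own pace and stop on an object; FORCE is the grip in N (left out, the last holds). Time passes only in rows, so rows that do not move let the fingers close. It gives the time, the measured TCP pose, the force and the opening at its end, in the units of the state.
- sensors.sense(): the state, without advancing time (a new reading comes with each control period).
- viewer.snapshot(name): name is "side" or "top"; returns a dict with "frame" (384x512x3 uint8, blue, green, red), "z_map" (384x512 float32, mm along the optical axis (not along the pixel's ray), 0 where there is no reading), "fx", "fy", "cx", "cy" (pixels), "view" (4x4, takes a point from world to camera coordinates). Camera axes: x right, y down, z forward; pixel columns grow to the right and rows downward; lengths in mm; the calibration is good to about 2 mm. A picture is of the moment at which its call begins.
- job.hand_in(): hands the job in, once; it reports no verdict.
The state is a dict: "time": time; "joint_pos": joint angles; "qd": joint speeds; "joint_efforts": joint torques, N m; "tool_pos": TCP position; "tcp_rot": TCP orientation; "ft_force": force on the tool from outside, world axes, zero at the start; "wrist_torque": the same for the moment, N m; "finger_gap": finger opening in mm.
Only numpy, scipy, OpenCV 4.12 (cv2) and the standard library are available. Lean on these libraries where they do the work, as an engineer would, in place of code of your own. Each camera call takes 0.05 s, during which the arm holds its last target.

## Working session

There is one attempt and no reset: what is moved stays moved. The work goes in short steps, Python scripts to look and compute and a shell command to move; the robot and the scene stay as the last step left them, time stands still between calls to the robot, and variables do not carry over. Pictures are saved under pics/ and viewed, and the job is handed in when it is done.

```bash
mkdir -p pics; ls
cat > h.py <<'E'
import numpy as np,cv2
from bench import sensors,viewer,job
def snap(n,f):
    s=viewer.snapshot(n); cv2.imwrite('pics/'+f+'.png',s['frame']); np.savez('/tmp/'+f+'.npz',**s); return s
def pts(s):
    z=s['z_map'];v,u=np.mgrid[:z.shape[0],:z.shape[1]]
    c=np.stack([(u-s['cx'])/s['fx']*z,(v-s['cy'])/s['fy']*z,z,np.ones_like(z)],-1)
    w=c@np.linalg.inv(s['view']).T
    w[z<=0]=np.nan
    return w[...,:3]
def ray(s,u,v,h):
    M=np.linalg.inv(s['view']);d=M[:3,:3]@np.array([(u-s['cx'])/s['fx'],(v-s['cy'])/s['fy'],1]);o=M[:3,3]
    return o+d*(h-o[2])/d[2]
E
python3 - <<'E'
from h import *
print(sensors.sense())
for n in('side','top'):
    s=snap(n,n+'0'); print(n,s['fx'],np.linalg.inv(s['view'])[:3].round(2).tolist())
E
```

```text
pics
{'time': 0.0, 'joint_pos': array([ 6.92462135e+01,  7.51673060e+00,  8.53295201e+01, -6.94404984e-05,
        8.72597673e+01, -4.89387905e+00]), 'qd': array([ 0.02528135,  0.06386881, -0.11503417, -0.00269757,  0.06390249,
        0.04803886]), 'joint_efforts': array([-2.71049117e-03, -5.69351470e+01, -5.00574195e+01, -1.54525992e-04,
        1.36931345e-02, -9.42724751e-05]), 'tool_pos': array([163.76614497, 576.65465115, 230.22519022]), 'tcp_rot': array([-1.79894363e+02, -8.97534277e-03,  1.64140088e+02]), 'ft_force': array([-0.13813652, -0.12828549,  0.16543861]), 'wrist_torque': array([ 6.36253828e-03, -1.59154192e-05,  5.48457169e-02]), 'finger_gap': 85.73716428998596}
side 399.0372899711157 [[0.83, -0.34, 0.44, 11.6], [-0.56, -0.52, 0.65, -856.88], [0.01, -0.78, -0.62, 933.69]]
top 427.5613123149799 [[0.02, -0.98, 0.18, 370.42], [-1.0, -0.01, 0.02, -2.7], [-0.02, -0.18, -0.98, 1210.59]]
```

View pics/side0.png

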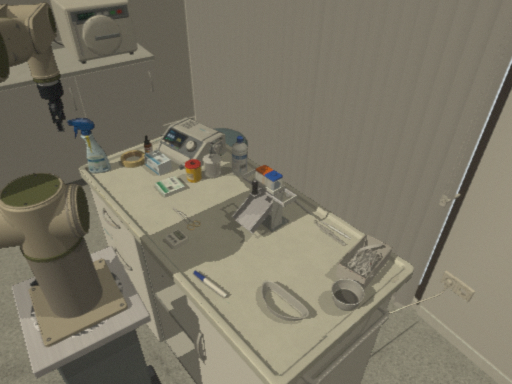

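View pics/top0.png

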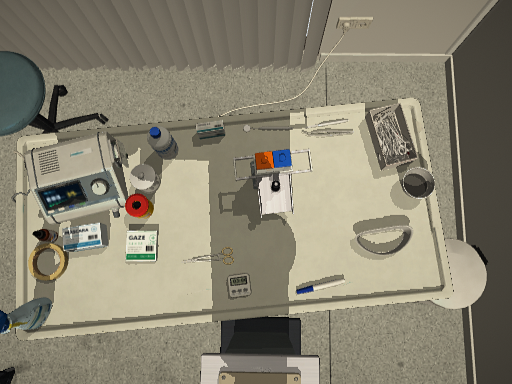

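The top view shows the dispenser at about (275,175), blue lid (283,158) on the right (-y) and orange (264,160) on the left, and the dish at (385,237). Next I measure them with depth.

Run:
```python
from h import *
s=dict(np.load('/tmp/top0.npz')); P=pts(s); f=s['frame']
hsv=cv2.cvtColor(f,cv2.COLOR_BGR2HSV)
roi=np.zeros(f.shape[:2],bool); roi[130:225,225:320]=1
for n,lo,hi in(('blue',100,125),('orange',3,18)):
    m=roi&(hsv[...,0]>=lo)&(hsv[...,0]<=hi)&(hsv[...,1]>120)&(hsv[...,2]>70)&(P[...,2]>195)
    print(n,m.sum(),np.median(P[m],0).round(1), P[m].min(0).round(), P[m].max(0).round())
k=roi&(hsv[...,2]<60)&(P[...,2]>170)
v,u=np.nonzero(k);print('knob',k.sum(),np.median(P[k],0).round(1),P[k].min(0).round(),P[k].max(0).round(),u.min(),u.max(),v.min(),v.max())
# dish rim
m=np.zeros_like(roi);m[205:265,345:425]=1
r=m&(P[...,2]>18)&(P[...,2]<45)
v,u=np.nonzero(r);print('rim',r.sum(),u.min(),u.max(),v.min(),v.max())
q=P[r][:,:2].astype(np.float32);print(cv2.minAreaRect(q),np.median(P[r][:,2]),cv2.boxPoints(cv2.minAreaRect(q)))
c1=cv2.resize(f[120:230,215:345],None,fx=5,fy=5,interpolation=cv2.INTER_CUBIC)
c2=cv2.resize(f[205:270,340:430],None,fx=7,fy=7,interpolation=cv2.INTER_CUBIC)
cv2.imwrite('pics/a1.png',c1);cv2.imwrite('pics/a2.png',c2)
# guides: yaw of dispenser
g=roi&(P[...,2]>135)&(P[...,2]<168)
q=P[g][:,:2].astype(np.float32);print('guides',cv2.minAreaRect(q))
```

```text
blue 284 [641.7 -46.9 208.7] [620. -69. 204.] [666. -25. 216.]
orange 293 [635.9  -3.7 208.6] [615. -26. 204.] [659.  18. 217.]
knob 52 [577.5 -31.1 197.1] [570. -41. 173.] [657. -23. 206.] 272 279 152 189
rim 299 355 412 225 255
((459.4119567871094, -338.45654296875), (74.44962310791016, 161.45498657226562), 10.070906639099121) 26.307614340530336 [[ 408.64417 -265.48227]
 [ 436.87726 -424.44955]
 [ 510.17975 -411.43082]
 [ 481.94666 -252.46353]]
guides ((618.8153076171875, -27.68073272705078), (101.6526107788086, 197.0826416015625), 7.349333763122559)
```

Run:
```python
from h import *
s=dict(np.load('/tmp/side0.npz'));f=s['frame']
cv2.imwrite('pics/a3.png',cv2.resize(f[155:240,220:320],None,fx=7,fy=7,interpolation=cv2.INTER_CUBIC))
```

```text
(no output)
```

View pics/a1.png

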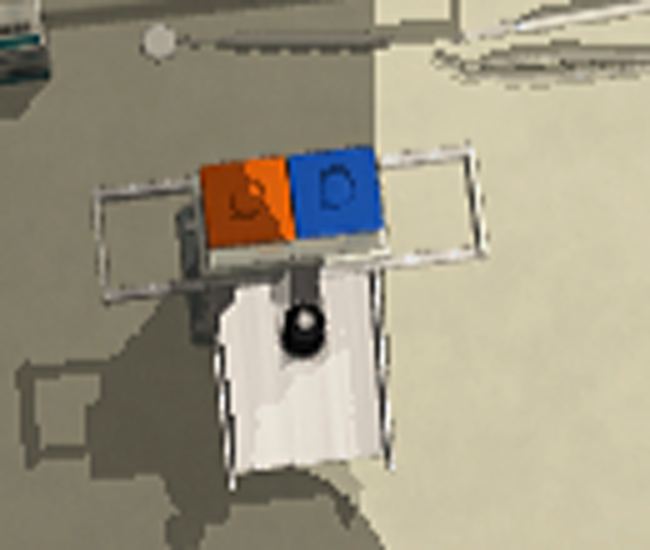

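View pics/a2.png

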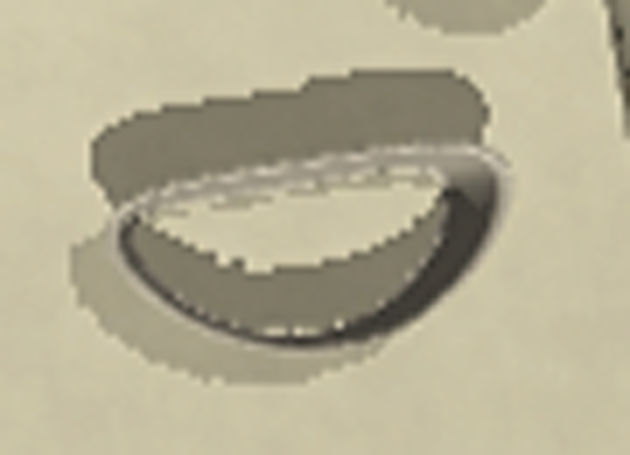

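View pics/a3.png

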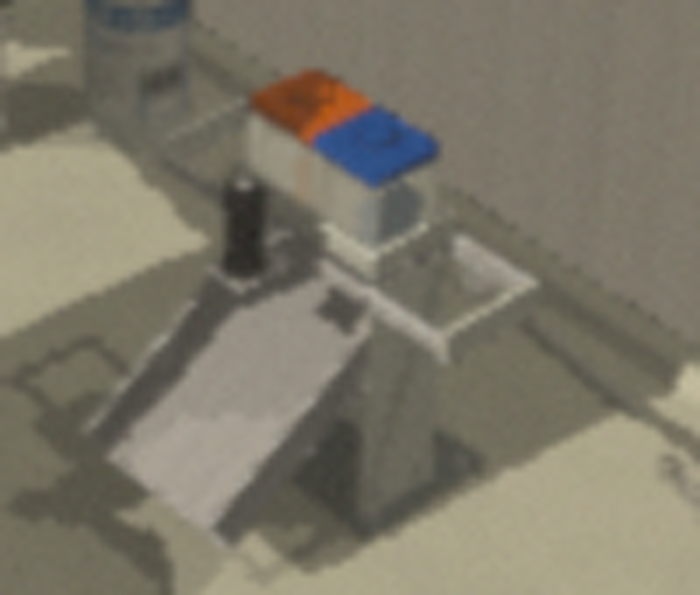

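Run:
```python
from h import *
s=dict(np.load('/tmp/top0.npz')); P=pts(s)
print('rim out mid',ray(s,382.9,254.8,29).round(1),'rim back mid',ray(s,340+320/7,205+165/7,29).round(1))
print('lids corners')
for c in((200,168),(375,147),(383,232),(208,248)): print(ray(s,215+c[0]/5,120+c[1]/5,212).round(1))
for u in range(262,294,4):
    print(u,[tuple(P[v,u].round(0)) for v in (208,210,212,214,216)])
d=dict(np.load('/tmp/side0.npz')); Q=pts(d)
for c in((105,455),(212,540)):
    u,v=220+c[0]/7,155+c[1]/7; print('side chute corner',ray(d,u,v,40).round(1),Q[int(v)-1,int(u)+1].round(1))
# knob both views
print('knob side top',ray(d,220+245/7,155+183/7,201).round(1),'knob top', ray(s,215+305/5,120+318/5,201).round(1))
```

```text
rim out mid [ 421.8 -331.2   29. ] rim back mid [ 493.5 -341.6   29. ]
lids corners
[651.4  18.2 212. ]
[662.9 -66.2 212. ]
[620.7 -70.1 212. ]
[611.7  13.8 212. ]
262 [(np.float64(543.0), np.float64(-0.0), np.float64(50.0)), (np.float64(538.0), np.float64(-0.0), np.float64(49.0)), (np.float64(533.0), np.float64(-0.0), np.float64(42.0)), (np.float64(527.0), np.float64(-0.0), np.float64(44.0)), (np.float64(527.0), np.float64(-0.0), np.float64(2.0))]
266 [(np.float64(543.0), np.float64(-11.0), np.float64(51.0)), (np.float64(538.0), np.float64(-11.0), np.float64(45.0)), (np.float64(533.0), np.float64(-11.0), np.float64(43.0)), (np.float64(533.0), np.float64(-12.0), np.float64(2.0)), (np.float64(528.0), np.float64(-12.0), np.float64(-2.0))]
270 [(np.float64(543.0), np.float64(-22.0), np.float64(52.0)), (np.float64(538.0), np.float64(-22.0), np.float64(47.0)), (np.float64(533.0), np.float64(-22.0), np.float64(43.0)), (np.float64(533.0), np.float64(-23.0), np.float64(3.0)), (np.float64(528.0), np.float64(-23.0), np.float64(-1.0))]
274 [(np.float64(543.0), np.float64(-33.0), np.float64(53.0
[... 888 characters left out ...]
p.float64(539.0), np.float64(-66.0), np.float64(42.0)), (np.float64(540.0), np.float64(-69.0), np.float64(-1.0)), (np.float64(533.0), np.float64(-68.0), np.float64(4.0)), (np.float64(528.0), np.float64(-69.0), np.float64(1.0))]
290 [(np.float64(545.0), np.float64(-77.0), np.float64(44.0)), (np.float64(540.0), np.float64(-77.0), np.float64(40.0)), (np.float64(540.0), np.float64(-80.0), np.float64(-1.0)), (np.float64(534.0), np.float64(-80.0), np.float64(-2.0)), (np.float64(528.0), np.float64(-80.0), np.float64(3.0))]
side chute corner [527.4   2.   40. ] [530.9   1.3  43.3]
side chute corner [537.4 -75.3  40. ] [533.3 -85.5  55.2]
knob side top [582.3 -33.4 201. ] knob top [580.3 -33.4 201. ]
```

```bash
python3 -m pendant '[28,-30,5,-0.12,85,28,-30,5,-0.12,85,28,-30,5,-0.12,85,28,-30,5,-0.12,85,28,-30,5,-0.12,85,28,-30,5,-0.12,85,28,-30,0,-0.12,85,28,-30,0,-0.12,85,20,-36,0,-0.12,85,10,-40,0,0,85,5,-40,0,0,85,0,-40,0,0,85]'
```

```text
time: 1.1
tool_pos: [420.8, 172.4, 253.6]
tcp_rot: [-179.4, -0.1, 100.0]
ft_force: [0.3, -1.2, -0.9]
finger_gap: 85.2
```

```bash
python3 -m pendant '[0,-41,0,0,50,0,-41,0,0,50,0,-41,0,0,50,0,-41,0,0,50,0,-41,0,0,50,0,-41,0,0,50,0,-41,0,0,50,0,-41,0,0,50,0,-41,0,0,50,0,-41,-10,0,50,0,-41,-20,0,50,2,-40,-30,0,50]'; python3 -m pendant '[0,-10,-35,0,50,0,0,-35,0,50,0,0,-30,0,50]'
```

```text
time: 2.1
tool_pos: [416.8, -317.5, 203.7]
tcp_rot: [-179.7, 0.3, 99.8]
ft_force: [0.2, 0.5, 0.1]
finger_gap: 50.1
time: 2.35
tool_pos: [416.1, -337.2, 102.1]
tcp_rot: [-179.9, 0.8, 99.4]
ft_force: [0.2, -0.1, -0.2]
finger_gap: 49.9
```

```bash
python3 -m pendant '[9,-7,-20,0.01,50,0,0,-20,0,50,0,0,-20,0,50,0,0,0,0,50]'
python3 - <<'E'
from h import *
s=snap('top','t1');d=snap('side','s1')
a=cv2.resize(s['frame'][195:275,335:435],None,fx=4,fy=4,interpolation=cv2.INTER_CUBIC)
b=cv2.resize(d['frame'][240:340,220:345],None,fx=3.2,fy=3.2,interpolation=cv2.INTER_CUBIC)
cv2.imwrite('pics/b1.png',np.hstack([a,b[:320]]));print(sensors.sense()['tool_pos'])
E
```

```text
time: 2.68
tool_pos: [418.8, -340.4, 28.8]
tcp_rot: [-179.3, 0.0, 99.8]
ft_force: [-0.7, 0.8, -0.8]
finger_gap: 49.8
[ 420.61104736 -341.94368824   32.7909032 ]
```

View pics/b1.png

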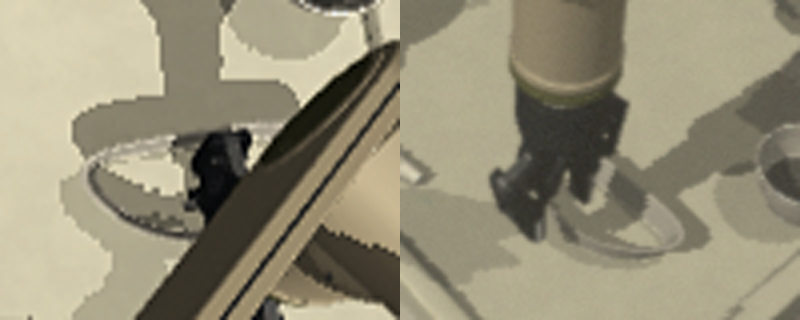

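One finger is inside the dish and the other outside the bulging wall, as intended. Lowering.

```bash
python3 -m pendant '[4,-2,-15,0,50,2,0,-6,0,50,0,0,0,0,50,0,0,0,0,50]' 30; python3 -c "
from h import *
print(sensors.sense()['tool_pos'])"
```

```text
time: 3.12
tool_pos: [430.4, -347.1, 18.4]
tcp_rot: [-179.8, 0.7, 99.9]
ft_force: [0.1, -1.1, -0.1]
finger_gap: 50.3
[ 430.42878673 -347.08385      18.40318831]
```

```bash
for i in 1 2 3; do python3 -m pendant '[0,0,0,0,50]'; done
```

```text
time: 3.2
tool_pos: [431.1, -347.6, 19.8]
tcp_rot: [-179.9, 0.7, 99.9]
ft_force: [-0.1, 0.4, -0.4]
finger_gap: 50.0
time: 3.28
tool_pos: [431.7, -348.1, 21.2]
tcp_rot: [-179.9, 0.8, 99.9]
ft_force: [-0.0, -0.4, -0.3]
finger_gap: 49.9
time: 3.37
tool_pos: [432.1, -348.5, 22.2]
tcp_rot: [-180.0, 0.9, 99.9]
ft_force: [-0.2, -0.7, 0.6]
finger_gap: 49.7
```

```bash
python3 -m pendant '[-4,2,-6,0,50]';python3 -m pendant '[-3,2,-6,0,50]'; python3 -m pendant '[0,0,-4,0,50]'
```

```text
time: 3.45
tool_pos: [429.7, -347.9, 18.3]
tcp_rot: [179.9, 1.1, 99.9]
ft_force: [1.2, -0.4, 0.6]
finger_gap: 49.8
time: 3.53
tool_pos: [426.6, -346.1, 12.5]
tcp_rot: [179.9, 1.1, 99.9]
ft_force: [0.4, -0.2, -0.3]
finger_gap: 50.1
time: 3.62
tool_pos: [425.9, -345.5, 7.7]
tcp_rot: [179.9, 1.1, 99.9]
ft_force: [0.1, 0.1, -0.4]
finger_gap: 49.9
```

```bash
python3 -m pendant '[0,0,-2,0,25,0,0,-1,0,0,0,0,-1,0,0]' 30;python3 -m pendant '[0,0,0,0,0,0,0,0,0,0,0,0,0,0,0]'; python3 -m pendant '[0,0,0,0,0,0,0,0,0,0,0,0,0,0,0]'
```

```text
time: 3.87
tool_pos: [427.2, -345.4, 3.6]
tcp_rot: [179.7, 1.2, 99.8]
ft_force: [-10.8, -0.7, 23.8]
finger_gap: 14.2
time: 4.12
tool_pos: [428.8, -346.6, 6.6]
tcp_rot: [179.6, 1.3, 99.9]
ft_force: [-3.7, 3.8, 9.6]
finger_gap: 6.7
time: 4.37
tool_pos: [429.6, -346.5, 8.8]
tcp_rot: [179.5, 1.2, 99.9]
ft_force: [-1.9, 3.9, 7.7]
finger_gap: 6.0
```

```bash
python3 -m pendant '[0,0,8,0,0,0,0,12,0,0,0,0,15,0,0,0,0,10,0,0,0,0,0,0,0]' 40
python3 - <<'E'
from h import *
s=snap('top','t2');d=snap('side','s2')
a=cv2.resize(s['frame'][195:275,335:435],None,fx=4,fy=4,interpolation=cv2.INTER_CUBIC)
b=cv2.resize(d['frame'][240:340,220:345],None,fx=3.2,fy=3.2,interpolation=cv2.INTER_CUBIC)
cv2.imwrite('pics/b2.png',np.hstack([a,b[:320]]));print(sensors.sense()['tool_pos'])
E
```

```text
time: 4.78
tool_pos: [429.1, -345.3, 55.5]
tcp_rot: [179.6, 1.1, 99.9]
ft_force: [0.7, -0.0, -1.3]
finger_gap: 3.3
[ 428.4281347  -344.67864213   53.6479272 ]
```

View pics/b2.png

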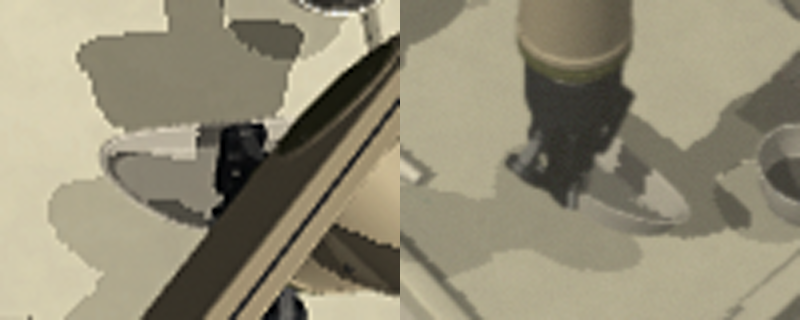

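Run:
```python
from h import *
s=dict(np.load('/tmp/t2.npz'));P=pts(s)
# print z across the image column segments of dish left part
for u in (364,370,376,382,388,394,398):
    print(u,[(v,int(P[v,u,0]),int(P[v,u,1]),int(P[v,u,2])) for v in range(222,256,2) if 15<P[v,u,2]<110])
```

```text
364 [(230, 485, -274, 62), (232, 481, -276, 51), (234, 476, -278, 42), (236, 471, -278, 40), (238, 465, -278, 40), (240, 457, -270, 71), (242, 452, -270, 73)]
370 [(228, 491, -290, 60), (230, 486, -291, 55), (232, 482, -295, 40), (234, 477, -296, 34), (236, 471, -296, 36), (238, 465, -294, 40), (240, 460, -294, 42), (242, 454, -293, 45), (244, 449, -293, 45), (246, 442, -285, 76)]
376 [(228, 491, -307, 55), (230, 487, -311, 43), (232, 482, -312, 38), (234, 477, -313, 33), (236, 471, -311, 38), (238, 466, -310, 41), (240, 460, -310, 43), (242, 455, -310, 39), (244, 449, -308, 47), (246, 444, -308, 48), (248, 438, -307, 52)]
382 [(226, 496, -321, 65), (228, 492, -324, 53), (230, 488, -327, 41), (232, 482, -328, 39), (234, 477, -328, 38), (236, 472, -327, 39), (238, 466, -325, 45), (240, 461, -327, 37), (242, 455, -325, 45), (244, 449, -325, 44), (246, 444, -324, 45), (248, 438, -323, 50), (250, 433, -322, 52), (252, 428, -322, 51)]
388 [(226, 497, -338, 62), (228, 492, -339, 56), (230, 488, -343, 41), (232, 482, -343, 41), (234, 477, -344, 38), (236, 472, -344, 38), (238, 466, -341, 46), (240, 461, -342, 44), (242, 455, -341, 45), (244, 449, -340, 47), (246, 444, -341, 45), (248, 438, -336, 62), (250, 432, -331, 75)]
394 [(226, 497, -354, 63), (238, 466, -359, 40)]
398 []
```

The dish is held with about a 15° tilt, its back side low, and its floor is clear of the table. I'll carry it to in front of the chute.

```bash
python3 -m pendant '[0,8,4,0,0,0,16,2,0,0,0,25,0,0,0,0,28,0,0,0,0,28,0,0,0,0,28,0,0,0,0,28,0,-0.01,0,0,28,0,-0.01,0,0,28,0,-0.01,0,0,28,0,-0.02,0,0,22,0,0,0,0,12,0,0,0]'; python3 -m pendant '[0,0,0,0,0,0,0,0,0,0,0,0,0,0,0]'
```

```text
time: 5.88
tool_pos: [417.4, -48.9, 50.9]
tcp_rot: [-179.6, 0.5, 96.5]
ft_force: [-0.2, 0.0, -1.2]
finger_gap: 3.6
time: 6.13
tool_pos: [414.8, -45.0, 49.0]
tcp_rot: [-179.4, 0.4, 96.8]
ft_force: [0.9, -1.0, -0.9]
finger_gap: 3.2
```

```bash
python3 -m pendant '[6,0,-6,0,0,8,0,-8,0,0,8,0,-6,0,0,6,0,-3,0,0]'
python3 - <<'E'
from h import *
s=snap('top','t3');d=snap('side','s3')
a=cv2.resize(s['frame'][180:280,215:340],None,fx=3.2,fy=3.2,interpolation=cv2.INTER_CUBIC)
b=cv2.resize(d['frame'][170:270,180:305],None,fx=3.2,fy=3.2,interpolation=cv2.INTER_CUBIC)
cv2.imwrite('pics/b3.png',np.hstack([a,b[:320]]));print(sensors.sense()['tool_pos'],sensors.sense()['ft_force'])
P=pts(s)
for u in (252,256,260,284,290,296):
    print(u,[(v,int(P[v,u,0]),int(P[v,u,1]),int(P[v,u,2])) for v in range(206,250,2) if 8<P[v,u,2]<110])
E
```

```text
time: 6.47
tool_pos: [443.0, -48.1, 25.2]
tcp_rot: [-179.4, 0.4, 96.6]
ft_force: [-0.3, 0.0, -1.0]
finger_gap: 3.5
[443.03793791 -47.98237861  25.41875535] [-0.06329075 -0.37079991 -1.63094104]
252 []
256 []
260 []
284 [(206, 549, -60, 46)]
290 [(206, 549, -76, 50), (208, 544, -77, 45)]
296 []
```

View pics/b3.png

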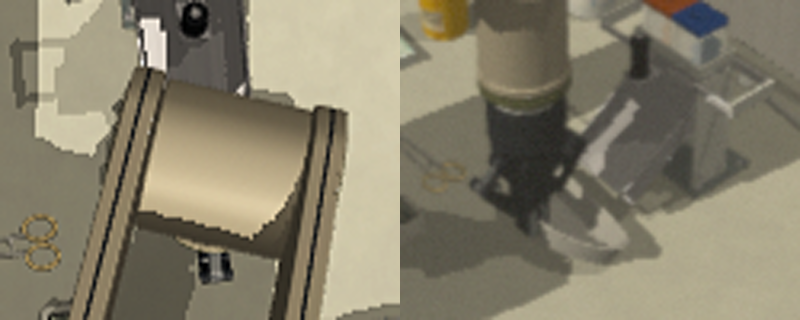

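The side view shows the dish held low, just in front of the chute's lip. I'll lower it slightly and slide it in.

```bash
python3 -m pendant '[0,0,-3,0,0,4,0,-1,0,0]';  python3 -m pendant '[8,1,-1,0,0,8,1,-1,0,0]'; python3 -m pendant '[7,1,-1,0,0]'
```

```text
time: 6.73
tool_pos: [446.3, -48.8, 21.2]
tcp_rot: [-179.3, 0.4, 96.6]
ft_force: [0.0, 0.3, -2.0]
finger_gap: 3.7
time: 6.9
tool_pos: [462.6, -47.2, 19.2]
tcp_rot: [-179.3, 0.4, 96.5]
ft_force: [-0.2, 1.2, -0.8]
finger_gap: 4.1
time: 6.98
tool_pos: [470.7, -46.2, 18.4]
tcp_rot: [-179.4, 0.4, 96.5]
ft_force: [-0.2, 1.1, 0.2]
finger_gap: 3.1
```

```bash
python3 -m pendant '[2,0,-3,0,0,0,0,-3,0,0]' 20;  python3 -m pendant '[0,0,-3,0,0,0,0,-2,0,0]'; python3 -m pendant '[0,0,0,0,15,0,0,0,0,25]'
```

```text
time: 7.15
tool_pos: [476.2, -46.3, 14.3]
tcp_rot: [-179.5, 0.5, 96.5]
ft_force: [-9.9, 1.1, 19.1]
finger_gap: 3.8
time: 7.32
tool_pos: [479.0, -46.7, 12.8]
tcp_rot: [-179.7, 0.6, 96.6]
ft_force: [-13.6, 1.7, 24.8]
finger_gap: 3.2
time: 7.48
tool_pos: [480.9, -46.8, 14.0]
tcp_rot: [-179.8, 0.6, 96.6]
ft_force: [0.2, -0.1, -0.7]
finger_gap: 24.2
```

```bash
python3 -m pendant '[0,0,12,0,30,-1,0,20,0,30,-4,0,20,0,30,-15,0,20,0,30,-30,0,20,0,30,-35,0,10,0,50]'
python3 - <<'E'
from h import *
s=snap('top','t4');d=snap('side','s4')
a=cv2.resize(s['frame'][180:280,215:340],None,fx=3.2,fy=3.2,interpolation=cv2.INTER_CUBIC)
b=cv2.resize(d['frame'][170:270,180:305],None,fx=3.2,fy=3.2,interpolation=cv2.INTER_CUBIC)
cv2.imwrite('pics/b4.png',np.hstack([a,b[:320]]))
E
```

```text
time: 7.98
tool_pos: [396.3, -46.1, 120.9]
tcp_rot: [-179.7, 0.6, 96.7]
ft_force: [-0.5, -0.6, 1.3]
finger_gap: 41.1
```

View pics/b4.png

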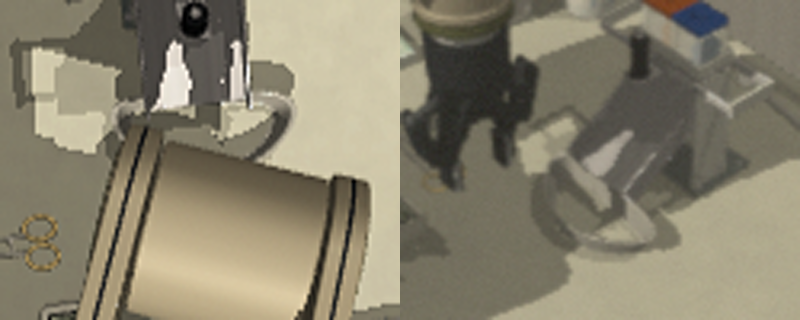

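```bash
python3 -m pendant '[0,0,20,-0.12,70,0,0,20,-0.12,70,0,0,20,-0.12,70,0,0,20,-0.12,70,0,0,15,-0.12,70,0,10,15,-0.12,70,0,25,0,-0.12,70,0,30,0,-0.12,70,0,30,0,-0.12,70,0,30,0,-0.12,70,0,30,0,-0.12,70,0,30,0,-0.12,70]'
python3 - <<'E'
from h import *
print(sensors.sense()['joint_pos'].round(0))
s=snap('top','t5');d=snap('side','s5')
a=cv2.resize(s['frame'][130:280,200:350],None,fx=3.8,fy=3.8,interpolation=cv2.INTER_CUBIC)
cv2.imwrite('pics/b5.png',a)
b=cv2.resize(d['frame'][155:255,200:325],None,fx=6,fy=6,interpolation=cv2.INTER_CUBIC);cv2.imwrite('pics/b5s.png',b)
E
```

```text
time: 9.08
tool_pos: [395.8, 128.9, 244.0]
tcp_rot: [179.7, 0.1, 14.3]
ft_force: [0.1, -0.6, 0.0]
finger_gap: 70.0
[ 11. -22. 111.  -0.  91.  87.]
```

View pics/b5.png

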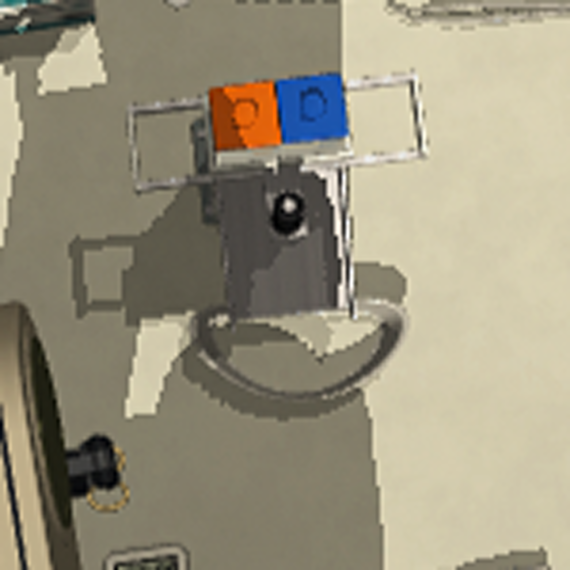

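View pics/b5s.png

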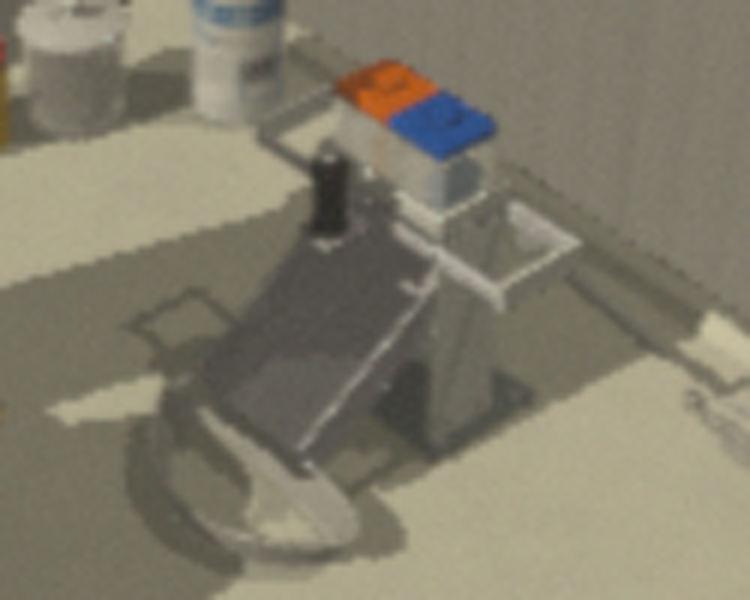

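Run:
```python
from h import *
s=dict(np.load('/tmp/t5.npz'))
f=lambda x,y,h:ray(s,200+x/3.8,130+y/3.8,h).round(1)
print('front',f(297,397,29),'L',f(192,325,29),'R',f(408,315,29), 'knob',f(288,208,201))
print('lids',f(210,88,212),f(345,72,212),f(350,138,212),f(215,153,212))
P=pts(s);m=np.zeros(s['z_map'].shape,bool);m[205:240,245:312]=1
r=m&(P[...,2]>18)&(P[...,2]<36);print(cv2.minAreaRect(P[r][:,:2].astype(np.float32)))
t=m&(P[...,2]>1)&(P[...,2]<12);print('floor',np.median(P[t],0))
```

```text
front [472.8 -45.6  29. ] L [524.4  31.6  29. ] R [ 534.  -126.4   29. ] knob [577.5 -32.9 201. ]
lids [652.5  17.6 212. ] [664.1 -68.1 212. ] [620.9 -71.3 212. ] [610.1  13.8 212. ]
((507.0462646484375, -46.98564910888672), (72.07294464111328, 159.01107788085938), 2.5833580493927)
floor [506.6945868  -43.4276619    2.61407623]
```

```bash
python3 -m pendant '[25,-28,0,-0.12,60,25,-30,0,0,60,25,-30,0,0,60,25,-30,0,0,60,25,-25,0,0,60,20,-15,0,0,60,10,-5,0,0,60]'; python3 -m pendant '[0,0,0,0,60]'
```

```text
time: 9.77
tool_pos: [555.8, -38.5, 244.9]
tcp_rot: [179.8, 0.1, 8.6]
ft_force: [0.4, 0.3, 0.2]
finger_gap: 59.7
time: 9.85
tool_pos: [557.3, -41.0, 244.4]
tcp_rot: [179.8, 0.1, 8.6]
ft_force: [-0.2, 0.0, 0.1]
finger_gap: 60.3
```

```bash
python3 -m pendant '[12,5,0,-0.01,60,9,4,-6,-0.01,60]'; python3 -m pendant '[0,0,-15,0,60,0,0,-20,0,60]'
```

```text
time: 10.02
tool_pos: [578.5, -34.3, 239.2]
tcp_rot: [179.7, 0.1, 7.4]
ft_force: [0.1, 0.3, 1.0]
finger_gap: 60.1
time: 10.18
tool_pos: [581.2, -34.2, 207.2]
tcp_rot: [179.7, -0.2, 7.5]
ft_force: [0.6, 0.4, -0.6]
finger_gap: 59.9
```

```bash
python3 -m pendant '[-2,0,-18,0,60,0,0,-15,0,60,0,0,-8,0,60]'; python3 -m pendant '[0,0,0,0,60]'
python3 - <<'E'
from h import *
s=snap('top','t6');d=snap('side','s6')
a=cv2.resize(s['frame'][130:230,215:340],None,fx=3.2,fy=3.2,interpolation=cv2.INTER_CUBIC)
b=cv2.resize(d['frame'][140:240,200:325],None,fx=3.2,fy=3.2,interpolation=cv2.INTER_CUBIC)
cv2.imwrite('pics/b6.png',np.hstack([a,b]))
E
```

```text
time: 10.43
tool_pos: [577.1, -33.3, 162.7]
tcp_rot: [179.7, -0.0, 7.8]
ft_force: [-1.0, -0.0, -0.8]
finger_gap: 60.4
time: 10.52
tool_pos: [575.4, -33.0, 160.5]
tcp_rot: [179.8, 0.2, 7.9]
ft_force: [-0.5, -0.3, -0.0]
finger_gap: 60.4
```

View pics/b6.png

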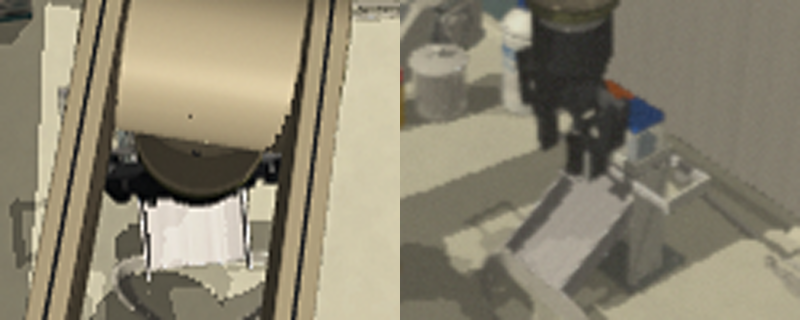

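```bash
python3 -m pendant '[3,-0.5,5,0,40,0,0,0,0,25,0,0,0,0,10,0,0,0,0,10]' 25; python3 -m pendant '[0,0,0,0,10,0,0,0,0,10]'
```

```text
time: 10.95
tool_pos: [581.9, -33.8, 172.7]
tcp_rot: [179.6, -0.3, 7.9]
ft_force: [1.7, -0.1, -6.2]
finger_gap: 18.3
time: 11.12
tool_pos: [581.8, -33.8, 172.6]
tcp_rot: [179.6, -0.3, 7.9]
ft_force: [0.1, 1.5, -2.7]
finger_gap: 18.6
```

Gripped (gap 18.6 mm). Blue is on the right, so I slide the gate left (+y) to its stop.

```bash
python3 -m pendant '[-1,6,0,0,10,-1,6,0,0,10,-1,6,0,0,10]'; python3 -m pendant '[-1,8,0,0,10,-1,8,0,0,10]'; python3 -m pendant '[-0.5,5,0,0,10,-0.5,5,0,0,10]'
```

```text
time: 11.37
tool_pos: [579.5, -16.8, 172.7]
tcp_rot: [179.5, -0.4, 7.8]
ft_force: [3.4, -2.9, -4.4]
finger_gap: 18.3
time: 11.53
tool_pos: [577.3, 0.1, 172.6]
tcp_rot: [179.5, -0.4, 7.8]
ft_force: [2.0, -2.5, -3.5]
finger_gap: 18.7
time: 11.7
tool_pos: [575.7, 12.2, 172.6]
tcp_rot: [179.4, -0.3, 7.8]
ft_force: [3.9, -22.6, -3.5]
finger_gap: 18.2
```

```bash
python3 -m pendant '[0,1,0,0,10,0,0,0,0,10,0,0.5,0,0,10,0,0,0,0,10,0,0.5,0,0,10,0,0,0,0,10,0,0,0,0,10,0,0,0,0,10,0,0,0,0,10,0,0,0,0,10,0,0,0,0,10,0,0,0,0,10]'
python3 - <<'E'
from h import *
s=snap('top','t7');d=snap('side','s7')
a=cv2.resize(s['frame'][180:250,230:317],None,fx=4.6,fy=4.6,interpolation=cv2.INTER_CUBIC)
b=cv2.resize(d['frame'][140:260,200:350],None,fx=5,fy=5,interpolation=cv2.INTER_CUBIC)
cv2.imwrite('pics/b7.png',a);cv2.imwrite('pics/b7s.png',b)
E
```

```text
time: 12.7
tool_pos: [575.7, 11.5, 172.6]
tcp_rot: [178.6, -0.3, 7.8]
ft_force: [2.4, -5.2, -3.3]
finger_gap: 18.7
```

View pics/b7.png

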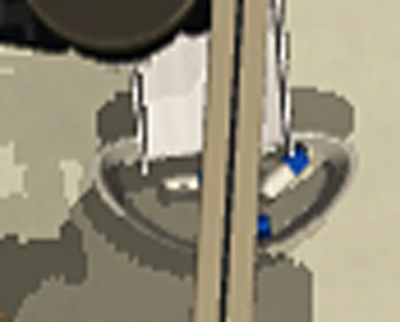

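View pics/b7s.png

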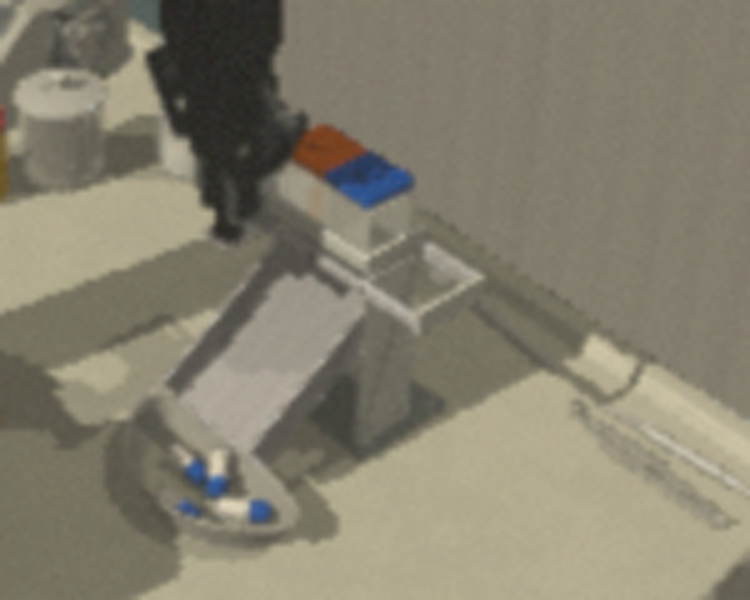

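Four blue ends are in the dish (side view: (193,470), (215,485), (188,508), (260,511)), and the blue canister looks empty. Now I slide the gate back by 46 mm.

```bash
python3 -m pendant '[1,-7,0,0,10,1,-8,0,0,10,1,-8,0,0,10]'; python3 -m pendant '[1,-8,0,0,10,1,-7,0,0,10]'
```

```text
time: 13.05
tool_pos: [578.4, -8.2, 172.6]
tcp_rot: [178.9, -0.3, 8.0]
ft_force: [1.6, 4.2, -2.1]
finger_gap: 18.7
time: 13.22
tool_pos: [580.5, -23.8, 172.6]
tcp_rot: [179.0, -0.3, 8.1]
ft_force: [-0.0, 3.2, -1.6]
finger_gap: 18.4
```

```bash
python3 -m pendant '[0.5,-6,0,0,10,0.5,-4,0,0,10]'; python3 -m pendant '[0,0,0,0,10]'
```

```text
time: 13.38
tool_pos: [582.1, -35.6, 172.6]
tcp_rot: [179.0, -0.4, 8.0]
ft_force: [2.3, 2.6, -2.7]
finger_gap: 18.6
time: 13.47
tool_pos: [582.2, -36.8, 172.6]
tcp_rot: [179.0, -0.4, 8.0]
ft_force: [2.2, 2.7, -2.9]
finger_gap: 18.4
```

```bash
python3 -m pendant '[0,2,0,0,10]'; python3 -m pendant '[0,0,0,0,10]';python3 -m pendant '[0,0,0,0,10]'
```

```text
time: 13.55
tool_pos: [582.2, -36.0, 172.6]
tcp_rot: [179.0, -0.3, 7.9]
ft_force: [0.6, -2.6, -2.3]
finger_gap: 18.5
time: 13.63
tool_pos: [582.1, -36.2, 172.6]
tcp_rot: [179.0, -0.3, 7.9]
ft_force: [2.9, 2.6, -3.2]
finger_gap: 18.3
time: 13.72
tool_pos: [582.1, -36.2, 172.6]
tcp_rot: [178.9, -0.3, 7.9]
ft_force: [2.2, 0.9, -3.0]
finger_gap: 18.6
```

```bash
python3 -m pendant '[0,3,0,0,10]'; python3 -m pendant '[0,0,0,0,10,0,0,0,0,10]'
```

```text
time: 13.8
tool_pos: [581.9, -33.8, 172.6]
tcp_rot: [178.9, -0.3, 7.9]
ft_force: [-1.6, -2.1, -1.6]
finger_gap: 18.6
time: 13.97
tool_pos: [581.7, -33.2, 172.6]
tcp_rot: [178.9, -0.3, 7.9]
ft_force: [1.5, -2.2, -3.6]
finger_gap: 18.6
```

```bash
python3 -m pendant '[0,0,0,0,50,0,0,0,0,60,0,0,0,0,60]'; python3 -m pendant '[-1,0,15,0,60,-2,0,20,0,60,-2,0,25,0,60,-5,0,20,0,60,-30,5,0,0,60,-35,20,0,0,60,-35,30,0,0,60,-30,35,0,0,60,-15,35,0,0,60,0,35,0,0,60]'
python3 - <<'E'
from h import *
s=snap('top','t8');d=snap('side','s8')
a=cv2.resize(s['frame'][130:250,215:340],None,fx=4.8,fy=4.8,interpolation=cv2.INTER_CUBIC)
b=cv2.resize(d['frame'][140:260,200:350],None,fx=5,fy=5,interpolation=cv2.INTER_CUBIC)
cv2.imwrite('pics/b8.png',a);cv2.imwrite('pics/b8s.png',b)
f=lambda x,y,h:ray(s,215+x/4.8,130+y/4.8,h).round(1)
hsv=cv2.cvtColor(s['frame'],cv2.COLOR_BGR2HSV)
P=pts(s);k=(hsv[...,2]<60)&(P[...,2]>170);k[:,:265]=0;k[:,290:]=0;k[:172]=0;k[200:]=0
v,u=np.nonzero(k);print('knob px',u.min(),u.max(),v.min(),v.max(),np.median(P[k],0))
E
```

```text
time: 14.22
tool_pos: [581.9, -32.8, 173.5]
tcp_rot: [178.8, -0.3, 7.9]
ft_force: [0.1, 0.4, 0.8]
finger_gap: 54.1
time: 15.05
tool_pos: [426.5, 120.6, 258.5]
tcp_rot: [178.8, -0.5, 7.4]
ft_force: [0.7, -0.4, -0.3]
finger_gap: 59.8
knob px 272 279 181 189 [576.87034323 -31.16765834 197.50087917]
```

View pics/b8.png

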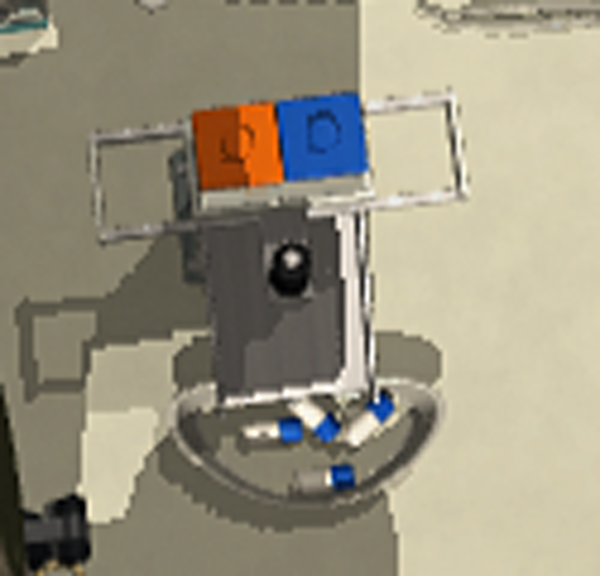

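View pics/b8s.png

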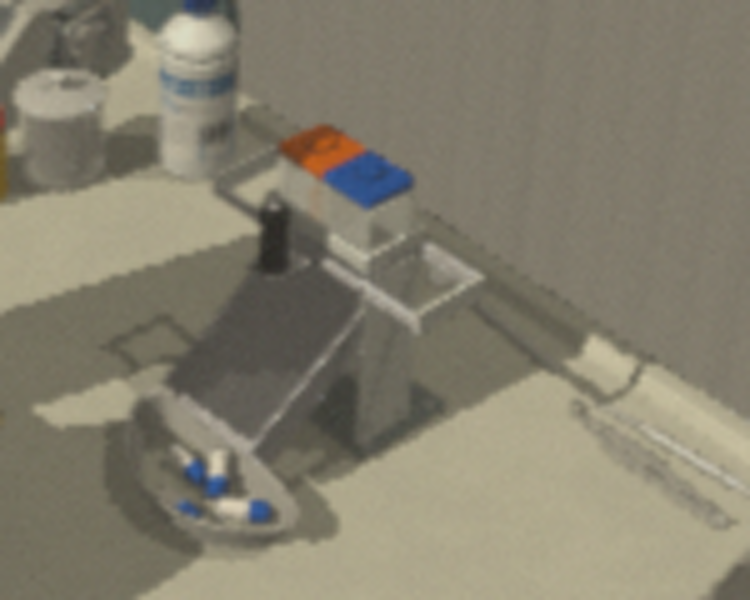

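Run:
```python
from h import *
s=dict(np.load('/tmp/t8.npz'));P=pts(s)
m=np.zeros(s['z_map'].shape,bool);m[205:240,245:312]=1
f=lambda x,y,h:ray(s,215+x/4.8,130+y/4.8,h)
F,L,R=f(315,503,29),f(172,415,29),f(444,408,29);print(F.round(),L.round(),R.round())
th=np.deg2rad(6);c=np.array([F[0]+37.3*np.cos(th),(L[1]+R[1])/2]);print('dish',c.round(1))
for x,y in((272,430),(316,415),(370,420),(322,478)):
    h=P[round(130+y/4.8),round(215+x/4.8),2];p=f(x,y,h)[:2]-c
    print(round(float(h),1),(p@[np.cos(th),np.sin(th)]).round(1),(p@[-np.sin(th),np.cos(th)]).round(1))
r=m&(P[...,2]>22)&(P[...,2]<36)&(P[...,0]<525);q=P[r];A=np.c_[q[:,:2]-q[:,:2].mean(0),np.ones(len(q))];print('rim slope',np.linalg.lstsq(A,q[:,2],rcond=None)[0])
# cartons: compare before/after
s0=dict(np.load('/tmp/top0.npz'))
for n,(a,b,cc,d) in dict(gauze=(220,265,120,162),suture=(115,140,192,228)).items():
    print(n,np.abs(s0['frame'][a:b,cc:d].astype(int)-s['frame'][a:b,cc:d]).mean())
```

```text
[472. -52.  29.] [522.  31.  29.] [ 528. -127.   29.]
dish [509.2 -48. ]
15.0 8.5 19.6
15.7 14.9 -6.9
11.0 9.7 -38.4
17.0 -22.3 -6.6
rim slope [-1.52774542e-02  4.38941384e-03  2.68388494e+01]
gauze 49.67301587301587
suture 28.87074074074074
```

The dish and capsules are fine. The carton difference is probably the arm or its shadow, so I check.

Run:
```python
from h import *
a=np.load('/tmp/top0.npz')['frame'][90:290,80:260];b=np.load('/tmp/t8.npz')['frame'][90:290,80:260]
cv2.imwrite('pics/c.png',cv2.resize(np.hstack([a,b]),None,fx=2.2,fy=2.2))
```

```text
(no output)
```

View pics/c.png

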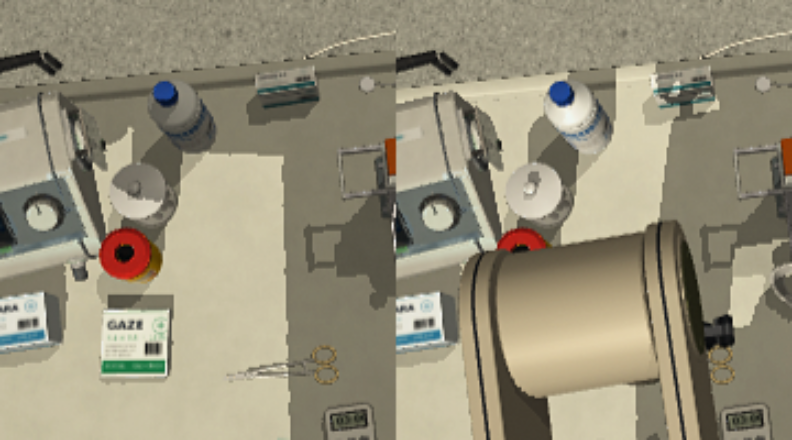

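The suture box hasn't moved. The elbow only hides the gauze packet from above; it stands well over it and no contact force was seen. Handing in.

```bash
python3 -c "
from h import *
print(sensors.sense()['ft_force']); print(job.hand_in())"
```

```text
[ 0.26596419 -0.12068066  0.0309944 ]
the job is handed in; nothing more can be done
None
```

I put the kidney dish under the chute and let go of it. I then slid the gate left to its stop to empty the blue canister, slid it back to the middle, and moved the gripper clear. The job was handed in at about 15 s of the 58 s allowed.

**Last checks:**
- **Blue capsules:** all four lie in the dish, at most about 22 mm across and 38 mm along from its centre.
- **Dish:** it stands flat, with a rim slope of about 0.015, roughly 7 mm from the dish spot.
- **Gate:** it is back within about 1 mm of the middle, reckoned from the end stop. The knob is at the same pixels as at the start.
- **Orange capsules:** I did not count them. The gate only moved to the side that empties the blue canister, and no orange ends appear in the dish or on the trolley.
- **Cartons:** the suture box looks unmoved. In the last top view the arm hid the gauze packet, so I could not confirm it by picture. The arm passed well above it, and the wrist force showed no contact there.

The dish tilted about 15° while held by its wall, but it came flat when I set it down.

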